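# Click both crimp-size selectors to the middle

### The job

The two crimp-size selectors on the bench each stand one click off their middle setting, one to either side. With a fingertip laid on the knurled wheel, gently roll each wheel one click, so that its white index bar ends at the very top beside the broad mark and the wheel rests there, clicked in. Nothing is to be picked up, and the jar, the steel sleeve and the screwdriver stay where they are.

Things in the scene. Friction and masses are not known exactly. Their poses are not given: they have to be found in the camera images.
- selector_a: fixed green selector box, 130 x 80 mm, 72 mm tall, a knurled black thumbwheel standing out of its top. Origin: centre of its underside, on the bench. x: the way the wheel's top rolls (along the 130 mm side); y: the wheel's axle, z up. Wheel 44 mm wide, radius 45 mm, axle 50 mm above the bench. Either selector may be the left or the right one.
- apex_a (a point): fixed point: top of selector_a's wheel rim, 95 mm above the bench, 23 mm above the box, mid-width. Fixed dark steel cheek discs (radius 41 mm, 8 mm thick) flank the wheel; white marks on their edges: thin, broad (at the very top), thin. The wheel is on a springy cradle: under a press it starts to sink at about 4 N, then 1 mm per 2 N, 4 mm at most.
- wheel_a (a joint): angle of selector_a's wheel, 0 with the white bar at the very top; grows as the top rolls to the box's +x. Clicks at -0.6, 0, +0.6 rad (27 mm of rim apart), stops just outside. Starts near -0.6, bar on the box's -x side: roll the top to +x. Leaving a click takes about 2 to 2.5 N of drag along the rim; let go within 0.2 rad of a click, it falls into it by itself.
- index_a (a point): middle of the white index bar (10 mm wide, across the whole rim) on selector_a's wheel, on the rim surface
- selector_b: fixed green selector box, 130 x 80 mm, 72 mm tall, a knurled black thumbwheel standing out of its top. Origin: centre of its underside, on the bench. x: the way the wheel's top rolls (along the 130 mm side); y: the wheel's axle, z up. Wheel 44 mm wide, radius 45 mm, axle 50 mm above the bench. Same build as selector_a.
- apex_b (a point): fixed point: top of selector_b's wheel rim, 95 mm above the bench, 23 mm above the box, mid-width. Fixed dark steel cheek discs (radius 41 mm, 8 mm thick) flank the wheel; white marks on their edges: thin, broad (at the very top), thin. The wheel is on a springy cradle: under a press it starts to sink at about 4 N, then 1 mm per 2 N, 4 mm at most.
- wheel_b (a joint): angle of selector_b's wheel, 0 with the white bar at the very top; grows as the top rolls to the box's +x. Clicks at -0.6, 0, +0.6 rad (27 mm of rim apart), stops just outside. Starts near +0.6, bar on the box's +x side: roll the top to -x. Leaving a click takes about 2 to 2.5 N of drag along the rim; let go within 0.2 rad of a click, it falls into it by itself.
- index_b (a point): middle of the white index bar on selector_b's wheel, on the rim surface
- jar: small clear screw-top jar standing loose between the selectors, 42 mm across, 55 mm tall; origin at the centre of its underside. To be left alone.
- sleeve: loose steel sleeve standing on end, 28 mm across, 30 mm tall; origin at the centre of its underside. To be left alone.
- driver: loose screwdriver, 170 mm long, lying left to right on the bench beyond the selectors. To be left alone.
Mind the look-alikes: they are no part of the job. Leave any orange or yellow look-alike of the selector_a alone.

How it is judged:
At the end, for the whole second after the job is handed in: both wheels rest in their middle click: each joint within 0.12 rad of 0 and turning slower than 0.1 rad/s (value of joint wheel_a between -0.12 and 0.12 rad and velocity of joint wheel_a between -0.1 and 0.1 rad/s and value of joint wheel_b between -0.12 and 0.12 rad and velocity of joint wheel_b between -0.1 and 0.1 rad/s); the robot touches nothing.
It fails at once if the jar, sleeve or screwdriver is moved, carried or lifted by more than 20 mm (distance of any of jar, sleeve, driver from where it was at the start of the episode above 0.02 m).
It fails at once if a wheel is pressed hard, with more than 35 N (contact force between the fingers and wheel_a above 35 N or contact force between the fingers and wheel_b above 35 N).
It also fails if it takes over 45 s, if anything falls off the work surface, if the arm or the gripper's body presses on something with over 40 N, if the wrist force passes 120 N, or if a joint passes its speed limit or range.

### The arm

A 7-joint arm with a two-finger parallel gripper is mounted at the origin on the work surface. World frame = base frame: x ahead of the robot, y to its left, z up, the work surface at z = 0. Lengths are in m, angles in rad, forces in N, time in s.
With the tool pointing down it reaches from about 0.425 to 0.875 m from the base axis. Payload 4.7 kg.
Tool frame: the origin (TCP) lies on the mounting face of the last link; the fingertips stand 182 mm ahead of it and the grasp point (between the pads) lies 164 mm ahead of it; x points along the fingers, y is the direction in which the jaws open and shut, and the axes are right-handed (so a half turn about x gives the same grasp; the last joint's range is limited). The gripper opens to 87 mm and grips with 3 to 60 N. Pads are 19 mm wide; open, the fingers measure 117 mm over their backs; the gripper's body (75 mm by 190 mm) begins 51 mm behind the grasp point.
Start: joints at [1.23, 0.321, -0.07, 1.45, 0.023, 1.371, -0.057], TCP at [0.226, -0.61, 0.405] pointing down, gripper open.
Joint ranges: [-2.86, 2.86], [-0.3, 2.09], [-1.38, 1.24], [0.06, 2.45], [-1.56, 4.7], [0.09, 2.05], [-2.69, 2.69]. Speed limits (rad/s): [2.57, 2.57, 3.14, 3.14, 3.14, 3.14, 3.14].

### API

Orientations are given as a rotation vector (axis times angle).
In Python, from bench import monitor, get_image, ctrl gives the robot as it stands.
- The arm moves only by the shell command python3 -m creep 'ROWS' [FORCE]. ROWS is JSON, a list of rows, each a list of 7 numbers: the shift along the tool's x, y, z in mm, then the turn, a rotation vector about the tool's x, y, z in rad, then the finger opening in mm, from 0 to 87. A call has 1 to 5 rows; each row shifts and turns the commanded pose from where the row before left it, along the tool's axes as they then stand; what a row does not reach is not made up. A row lasts 1/10 s, in which the tool goes at most 50 mm and 8.59 degrees, less where a joint would pass 70% of its speed; a pose out of reach is approached as far as the arm can. A call is refused whole if a number of a shift passes 50 or a number of a turn 0.15, either way. A call with a gripper value outside its range is refused whole. The fingers move at their own pace and stop on an object; FORCE is the grip in N (left out, the last holds). Time passes only in rows, so rows that do not move let the fingers close. It gives the time, the measured TCP pose, the force and the opening at its end, in the units of the state.
- monitor.get_state(): the state, without advancing time (a new reading comes with each control period).
- get_image(name): name is "scene" or "top" or "wrist"; returns a dict with "img" (420x560x3 uint8, red, green, blue), "mtx" (3x3 intrinsics, pixels), "view" (4x4, takes a point from world to camera coordinates). Camera axes: x right, y up, looking along -z (the intrinsics and any distortion apply to the point x, -y, -z); pixel columns grow to the right and rows downward; lengths in m; the calibration is good to about 2 mm. A picture is of the moment at which its call begins. There is no depth.
- ctrl.close_job(): hands the job in, once; it reports no verdict.
The state is a dict: "time": time; "joint_positions": joint angles; "qd": joint speeds; "joint_torque": joint torques, N m; "position": TCP position; "tool_rot": TCP orientation; "ft_force": force on the tool from outside, world axes, zero at the start; "torque": the same for the moment, N m; "grip_width": opening from 0.0 (shut) to 1.0 (fully open).
Only numpy, scipy, OpenCV 4.12 (cv2) and the standard library are available. Lean on these libraries where they do the work, as an engineer would, in place of code of your own. Each camera call takes 0.05 s, during which the arm holds its last target.

## Working session

There is one attempt and no reset: what is moved stays moved. The work goes in short steps, Python scripts to look and compute and a shell command to move; the robot and the scene stay as the last step left them, time stands still between calls to the robot, and variables do not carry over. Pictures are saved under pics/ and viewed, and the job is handed in when it is done.

```bash
mkdir -p pics; ls; python3 - <<'E'
from bench import monitor,get_image
import cv2,numpy as np,json
s=monitor.get_state();print(s)
for n in("scene","top"):
    d=get_image(n);cv2.imwrite(f"pics/{n}0.png",d["img"][:,:,::-1]);print(n,d["mtx"],d["view"],d.keys())
E
```

```text
pics
{'time': 0.0, 'joint_positions': array([ 1.23008401,  0.32185923, -0.07006668,  1.45169764,  0.02258191,
        1.37080541, -0.05690399]), 'qd': array([ 0.00142498, -0.00091155, -0.00062001, -0.00152956,  0.00084654,
        0.00022891,  0.00042105]), 'joint_torque': array([ 3.27777025e-04, -4.91289353e+01, -4.03906675e-01, -3.12527668e+01,
       -6.40024804e-02,  4.38906380e-02,  1.99510291e-04]), 'position': array([ 0.22570986, -0.60933051,  0.40362613]), 'tool_rot': array([ 2.02860606,  0.36579207, -2.0295047 ]), 'ft_force': array([-0.80323877,  0.07855995,  0.20147466]), 'torque': array([ 0.02382123,  0.01992253, -0.02924941]), 'grip_width': 1.0019611140416647}
scene [[420.79987413   0.         285.85951815]
 [  0.         420.79987413 199.46073997]
 [  0.           0.           1.        ]] [[-0.51555951  0.85654985 -0.02281981  0.42113983]
 [-0.45576073 -0.25157672  0.85380988  0.17217143]
 [ 0.72558979  0.45059018  0.52008455 -1.33222582]
 [ 0.          0.          0.          1.        ]] dict_keys(['img', 'mtx', 'view'])
top [[455.91658801   0.         276.59083133]
 [  0.         455.91658801 208.42176169]
 [  0.           0.           1.        ]] [[-4.24178353e-04 -9.99879648e-01  1.55083494e-02 -1.54687507e-01]
 [ 9.93942899e-01  1.28276185e-03  1.09890259e-01 -5.84525069e-01]
 [-1.09896927e-01  1.54610269e-02  9.93822732e-01 -1.24699523e+00]
 [ 0.00000000e+00  0.00000000e+00  0.00000000e+00  1.00000000e+00]] dict_keys(['img', 'mtx', 'view'])
```

View pics/scene0.png

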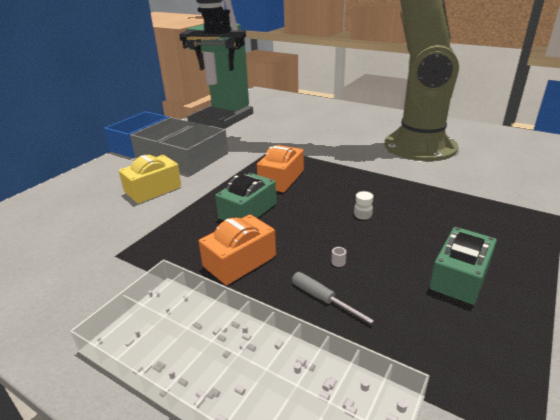

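View pics/top0.png

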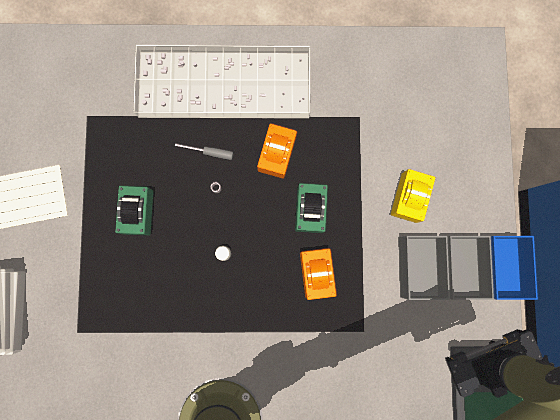

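```bash
cat > h.py <<'E'
import cv2,numpy as np
from bench import monitor,get_image
def ray(d,px,z):
    u=np.linalg.solve(d["mtx"],[px[0],px[1],1.]);V=d["view"];R=V[:3,:3];c=-R.T@V[:3,3]
    w=R.T@np.array([u[0],-u[1],-u[2]]);return c+w*(z-c[2])/w[2]
def proj(d,p):
    q=d["view"]@np.append(p,1);v=d["mtx"]@[q[0],-q[1],-q[2]];return v[:2]/v[2]
E
python3 - <<'E'
from h import *
d=get_image("top");im=d["img"][:,:,::-1].copy();s=get_image("scene");si=s["img"][:,:,::-1].copy()
r=lambda a:cv2.resize(a,(400,300),interpolation=cv2.INTER_CUBIC)
cv2.imwrite("pics/z1.png",np.vstack([np.hstack([r(im[180:240,94:174]),r(im[178:238,272:352])]),np.hstack([r(si[220:302,412:522]),r(si[160:235,200:300])])]))
hsv=cv2.cvtColor(im,cv2.COLOR_BGR2HSV);m=cv2.inRange(hsv,(60,60,40),(90,255,255));m[330:]=0
m=cv2.morphologyEx(m,cv2.MORPH_CLOSE,np.ones((5,5)))
for c in cv2.findContours(m,cv2.RETR_EXTERNAL,2)[0]:
    if cv2.contourArea(c)<500: continue
    (cx,cy),wh,a=cv2.minAreaRect(c);b=cv2.boxPoints(((cx,cy),wh,a))
    w=np.array([ray(d,p,.072) for p in b]);print((cx,cy),wh,a,ray(d,(cx,cy),.072).round(4));print(w.round(4).tolist())
    print(np.linalg.norm(w[1]-w[0]),np.linalg.norm(w[2]-w[1]))
E
```

```text
(133.8938446044922, 209.9107666015625) (35.611751556396484, 48.86908721923828) 3.1798300743103027 [0.5758 0.2328 0.072 ]
[[0.5123, 0.2819, 0.072], [0.6453, 0.2797, 0.072], [0.64, 0.183, 0.072], [0.507, 0.1864, 0.072]]
0.13295365893087263 0.09676870768097348
(310.94683837890625, 207.61651611328125) (30.394132614135742, 48.61159133911133) 2.726310968399048 [ 0.5827 -0.2475  0.072 ]
[[0.5184, -0.2026, 0.072], [0.6516, -0.2096, 0.072], [0.6478, -0.293, 0.072], [0.5145, -0.285, 0.072]]
0.13342260197298805 0.08345050666390165
```

View pics/z1.png

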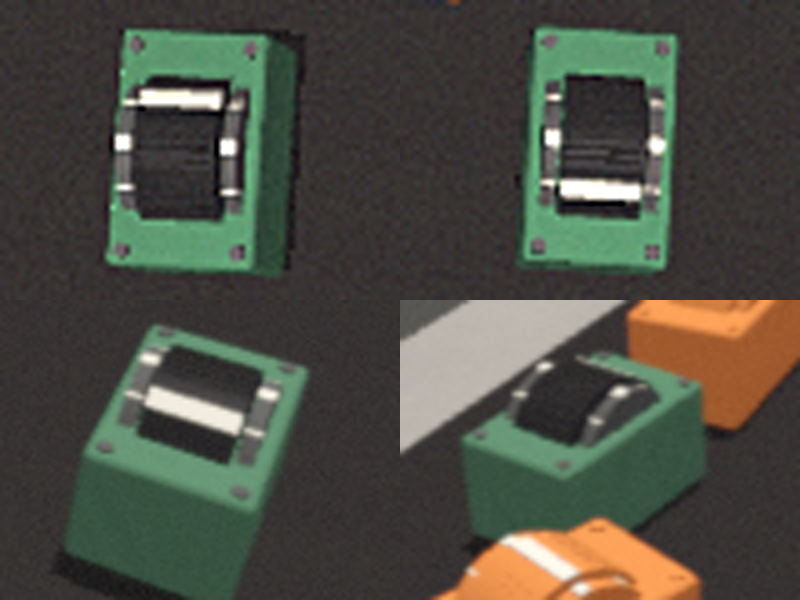

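```bash
python3 - <<'E'
from h import *
from scipy.spatial.transform import Rotation as R
d=get_image("top");s=monitor.get_state()
f=lambda px,z:ray(d,px,z)
def c(o,q,sc=5,w=0): return (o[0]+(q[0]-w)/sc,o[1]+q[1]/sc)
for n,o,w,scr,mk,bar in (("L",(94,180),0,[(137,44),(251,48),(122,249),(238,252)],[(122,142),(228,147)],(180,98)),
  ("R",(272,178),400,[(548,41),(662,48),(538,246),(652,252)],[(552,137),(656,145)],(600,190))):
    P=np.array([f(c(o,q,5,w),.072) for q in scr]);x=(P[0]+P[1]-P[2]-P[3])/2;y=(P[0]+P[2]-P[1]-P[3])/2
    print(n,"screw centre",P.mean(0).round(4),"yaw x",np.degrees(np.arctan2(x[1],x[0])).round(1),"y",np.degrees(np.arctan2(-y[0],y[1])).round(1),np.linalg.norm(x),np.linalg.norm(y))
    M=np.array([f(c(o,q,5,w),.091) for q in mk]);print(" marks",M.mean(0).round(4),np.linalg.norm(M[0]-M[1]),"bar",f(c(o,bar,5,w),.087).round(4))
rm=R.from_rotvec(s["tool_rot"]).as_matrix();print(rm.round(3))
w=get_image("wrist");cv2.imwrite("pics/w0.png",w["img"][:,:,::-1])
E
```

```text
L screw centre [0.5767 0.2395 0.072 ] yaw x -1.9 y -1.7 0.11151028219131633 0.06209855606552032
 marks [0.5764 0.2402 0.091 ] 0.056429514466409536 bar [0.602  0.2397 0.087 ]
R screw centre [ 0.5837 -0.2504  0.072 ] yaw x -3.3 y -3.2 0.11245337951256577 0.06233274761558101
 marks [ 0.5844 -0.2508  0.091 ] 0.05606941254071409 bar [ 0.5583 -0.2488  0.087 ]
[[-0.     0.347 -0.938]
 [ 0.001 -0.938 -0.347]
 [-1.    -0.001  0.   ]]
```

View pics/w0.png

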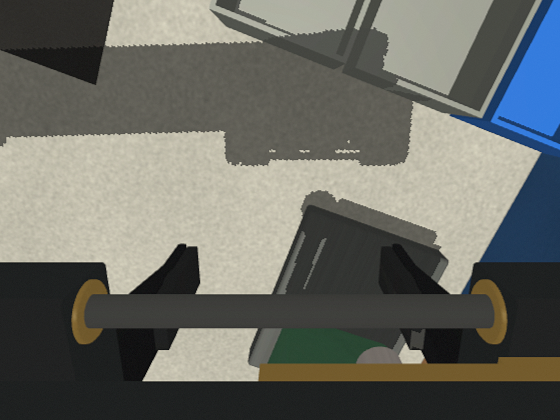

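```bash
python3 -m creep '[[0,0,0,-0.145,0,0,0],[0,0,0,-0.145,0,0,0],[0,0,0,-0.145,0,0,0],[0,0,0,-0.145,0,0,0],[0,0,0,-0.145,0,0,0]]' 20; python3 -m creep '[[0,0,0,-0.145,0,0,0],[0,0,0,-0.145,0,0,0],[0,0,0,-0.145,0,0,0],[0,0,0,0,0,0,0]]'
cat >> h.py <<'E'
from scipy.spatial.transform import Rotation as Ro
def to(tip,yaw=None):
    s=monitor.get_state();R=Ro.from_rotvec(s["tool_rot"]).as_matrix();t=s["position"]+.182*R[:,0]
    print("t",s["time"],"tip",t.round(4),"F",s["ft_force"].round(1),"yaw",np.degrees(np.arctan2(R[1,1],R[0,1])).round(2),"g",round(s["grip_width"],3),"R",R.round(3).tolist())
    print("need tool mm",(R.T@(np.array(tip)-t)*1e3).round(1))
E
python3 -c "
from h import *
to((.5705,-.2497,.125));print(monitor.get_state()['joint_positions'])"
```

```text
time: 0.8
position: [0.2258, -0.6095, 0.4047]
tool_rot: [1.557, 0.939, -1.557]
ft_force: [-0.0, -0.3, -0.4]
grip_width: 0.632
time: 1.2
position: [0.2256, -0.6096, 0.4047]
tool_rot: [1.25, 1.182, -1.25]
ft_force: [-0.0, -0.0, 0.2]
grip_width: 0.264
t 1.2 tip [ 0.2256 -0.6095  0.2227] F [-0.  -0.   0.2] yaw -3.19 g 0.264 R [[0.0, 0.998, -0.056], [0.0, -0.056, -0.998], [-1.0, 0.0, -0.0]]
need tool mm [  97.7  324.3 -378.5]
[ 1.34892643  0.32976038 -0.22232152  1.44562971  0.07279029  1.37438584
  1.06825591]
```

```bash
for i in 1; do python3 -m creep '[[0,25,-29,0,0,0,0],[0,25,-29,0,0,0,0],[0,25,-29,0,0,0,0],[0,25,-29,0,0,0,0],[0,25,-29,0,0,0,0]]'; python3 -m creep '[[0,25,-29,0,0,0,0],[0,25,-29,0,0,0,0],[0,25,-29,0,0,0,0],[0,25,-29,0,0,0,0],[0,25,-29,0,0,0,0]]';  python3 -m creep '[[0,25,-29,0,0,0,0],[0,25,-29,0,0,0,0],[0,24,-29,0,0,0,0],[0,0,0,0,0,0,0],[0,0,0,0,0,0,0]]'; done
python3 -c "
from h import *
to((.5705,-.2497,.125));print(monitor.get_state()['joint_positions'])"
```

```text
time: 1.7
position: [0.3596, -0.4705, 0.4049]
tool_rot: [1.253, 1.18, -1.253]
ft_force: [-0.2, -1.0, 0.6]
grip_width: 0.005
time: 2.2
position: [0.4925, -0.3327, 0.4049]
tool_rot: [1.253, 1.18, -1.253]
ft_force: [0.4, -1.2, 1.0]
grip_width: 0.008
time: 2.7
position: [0.5709, -0.2502, 0.4046]
tool_rot: [1.25, 1.182, -1.251]
ft_force: [-0.3, -1.5, -0.1]
grip_width: 0.007
t 2.7 tip [ 0.5708 -0.2503  0.2226] F [-0.3 -1.5 -0.1] yaw -3.22 g 0.007 R [[-0.0, 0.998, -0.056], [-0.0, -0.056, -0.998], [-1.0, -0.0, 0.0]]
need tool mm [97.6 -0.3 -0.5]
[ 0.77805309  0.30382259 -0.50488044  1.50781821  0.14840499  1.36849959
  0.20650579]
```

```bash
python3 -m creep '[[25,0,0,0,0,0,0],[25,0,0,0,0,0,0],[25,0,0,0,0,0,0],[20,0,0,0,0,0,0],[0,0,0,0,0,0,0]]'
python3 - <<'E'
from h import *
to((.5705,-.2497,.095))
s=get_image("scene");t=get_image("top");w=get_image("wrist")
r=lambda a:cv2.resize(a[:,:,::-1],(400,300),interpolation=cv2.INTER_CUBIC)
print(proj(s,(.584,-.2505,.095)),proj(s,(.5705,-.2497,.127)))
cv2.imwrite("pics/c1.png",np.vstack([np.hstack([r(s["img"][130:250,170:330]),r(t["img"][178:238,272:352])]),np.hstack([r(w["img"]),r(w["img"])])]))
E
```

```text
time: 3.2
position: [0.5681, -0.2531, 0.3064]
tool_rot: [1.252, 1.185, -1.258]
ft_force: [0.5, -0.3, 0.8]
grip_width: 0.004
t 3.2 tip [ 0.5669 -0.2528  0.1244] F [ 0.5 -0.3  0.8] yaw -3.48 g 0.004 R [[-0.006, 0.998, -0.061], [0.001, -0.061, -0.998], [-1.0, -0.006, -0.001]]
need tool mm [29.4  3.6 -3.3]
[244.00209462 177.75324911] [246.70558344 163.07785806]
```

View pics/c1.png

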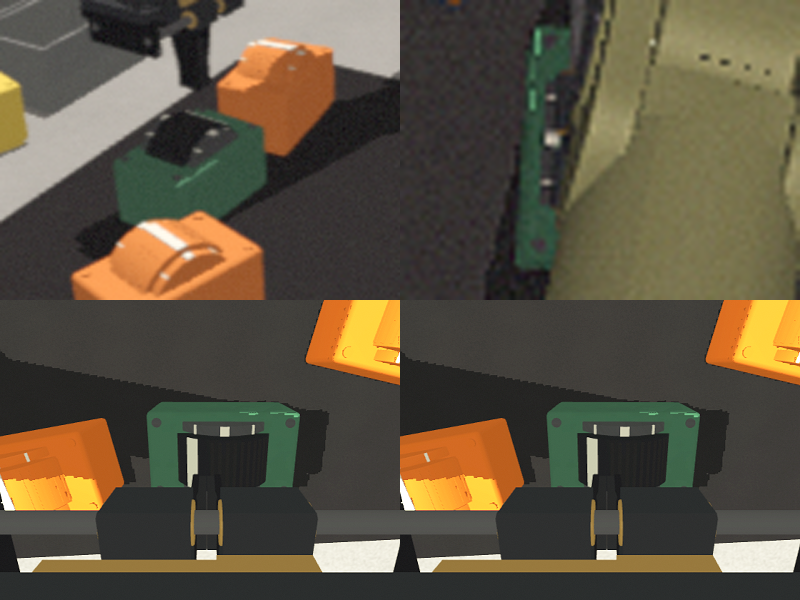

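```bash
python3 -m creep '[[5,0,0,0,0,0,0],[0,0,0,0,0,0,0]]'
python3 - <<'E'
from h import *
to((.5705,-.2497,.095))
E
```

```text
time: 3.55
position: [0.5704, -0.2515, 0.3052]
tool_rot: [1.251, 1.181, -1.251]
ft_force: [-0.6, -0.1, 0.0]
grip_width: 0.005
t 3.55 tip [ 0.5705 -0.2516  0.1232] F [-0.6 -0.1  0. ] yaw -3.24 g 0.005 R [[0.001, 0.998, -0.057], [-0.001, -0.057, -0.998], [-1.0, 0.001, 0.001]]
need tool mm [28.2 -0.1 -1.9]
```

```bash
python3 -m creep '[[8,0,-1,0,0,0,0],[8,0,-1,0,0,0,0],[4,0,0,0,0,0,0],[0,0,0,0,0,0,0],[0,0,0,0,0,0,0]]'
python3 - <<'E'
from h import *
to((.5705,-.2497,.095))
E
```

```text
time: 4.05
position: [0.5705, -0.2493, 0.2845]
tool_rot: [1.25, 1.183, -1.25]
ft_force: [0.2, -0.3, 0.6]
grip_width: 0.003
t 4.05 tip [ 0.5704 -0.2492  0.1025] F [ 0.2 -0.3  0.6] yaw -3.21 g 0.003 R [[-0.0, 0.998, -0.056], [0.0, -0.056, -0.998], [-1.0, -0.0, -0.0]]
need tool mm [7.5 0.1 0.5]
```

Feel for contact in 1.5 mm steps.

```bash
python3 -m creep '[[3,0,0,0,0,0,0],[2,0,0,0,0,0,0],[0,0,0,0,0,0,0],[0,0,0,0,0,0,0]]'; python3 -m creep '[[1.5,0,0,0,0,0,0],[0,0,0,0,0,0,0]]';python3 -m creep '[[1,0,0,0,0,0,0],[0,0,0,0,0,0,0]]'
```

```text
time: 4.45
position: [0.5705, -0.2492, 0.2797]
tool_rot: [1.25, 1.182, -1.25]
ft_force: [0.9, 1.0, -0.1]
grip_width: 0.002
time: 4.65
position: [0.5704, -0.2493, 0.2781]
tool_rot: [1.25, 1.182, -1.25]
ft_force: [0.5, 0.4, 0.6]
grip_width: 0.002
time: 4.85
position: [0.5705, -0.2493, 0.2772]
tool_rot: [1.25, 1.182, -1.25]
ft_force: [-0.1, -0.7, 1.0]
grip_width: 0.007
```

```bash
python3 -m creep '[[1,0,0,0,0,0,0],[0,0,0,0,0,0,0]]'; python3 -m creep '[[1,0,0,0,0,0,0],[0,0,0,0,0,0,0]]'
```

```text
time: 5.05
position: [0.5707, -0.2493, 0.2768]
tool_rot: [1.25, 1.181, -1.25]
ft_force: [-0.6, 0.4, 2.7]
grip_width: 0.011
time: 5.25
position: [0.5707, -0.2493, 0.2759]
tool_rot: [1.25, 1.181, -1.25]
ft_force: [-0.5, -0.0, 5.3]
grip_width: 0.004
```

```bash
python3 -m creep '[[1,0,0,0,0,0,0],[0,0,0,0,0,0,0]]'; python3 -m creep '[[0,2.5,0,0,0,0,0],[0,2.5,0,0,0,0,0],[0,0,0,0,0,0,0]]'
```

```text
time: 5.45
position: [0.5708, -0.2493, 0.2753]
tool_rot: [1.25, 1.181, -1.25]
ft_force: [-1.4, 0.8, 6.9]
grip_width: 0.004
time: 5.75
position: [0.5758, -0.2496, 0.2754]
tool_rot: [1.25, 1.181, -1.25]
ft_force: [-2.9, 0.8, 7.8]
grip_width: 0.001
```

```bash
python3 -m creep '[[0,2.5,0,0,0,0,0],[0,2.5,0,0,0,0,0],[0,0,0,0,0,0,0]]'
python3 - <<'E'
from h import *
w=get_image("wrist");cv2.imwrite("pics/c2.png",w["img"][:,:,::-1])
E
```

```text
time: 6.05
position: [0.581, -0.2499, 0.2757]
tool_rot: [1.25, 1.18, -1.25]
ft_force: [-1.7, 0.5, 8.5]
grip_width: 0.004
```

View pics/c2.png

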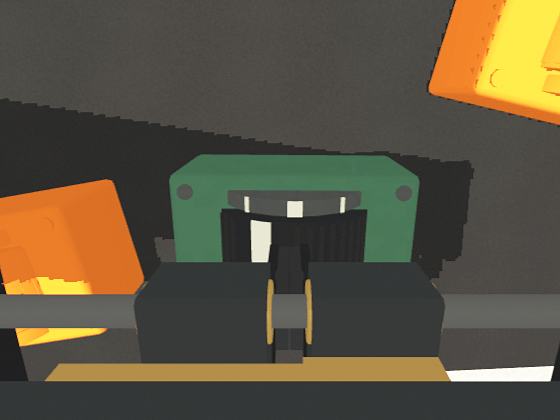

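```bash
python3 -m creep '[[0,2.5,0,0,0,0,0],[0,2.5,0,0,0,0,0],[0,0,0,0,0,0,0]]';python3 -m creep '[[0,2.5,0,0,0,0,0],[0.3,2.5,0,0,0,0,0],[0,0,0,0,0,0,0]]'
python3 - <<'E'
from h import *
w=get_image("wrist");cv2.imwrite("pics/c3.png",w["img"][130:300,100:480,::-1])
E
```

```text
time: 6.4
position: [0.5869, -0.2501, 0.2761]
tool_rot: [1.251, 1.178, -1.247]
ft_force: [1.7, -1.4, 7.5]
grip_width: 0.004
time: 6.7
position: [0.5923, -0.2504, 0.276]
tool_rot: [1.252, 1.177, -1.246]
ft_force: [3.0, -0.7, 5.8]
grip_width: 0.001
```

View pics/c3.png

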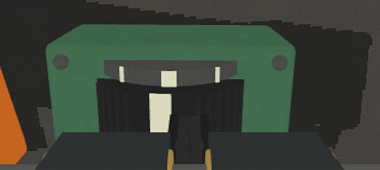

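```bash
python3 -m creep '[[0.3,2,0,0,0,0,0],[0.3,2,0,0,0,0,0],[0,0,0,0,0,0,0]]'
python3 - <<'E'
from h import *
w=get_image("wrist");cv2.imwrite("pics/c4.png",w["img"][130:300,100:480,::-1])
E
```

```text
time: 7.05
position: [0.596, -0.2507, 0.2753]
tool_rot: [1.251, 1.177, -1.247]
ft_force: [2.3, 0.4, 7.4]
grip_width: 0.004
```

View pics/c4.png

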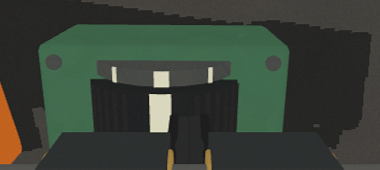

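The bar (col 160) sits under the broad mark (161). Lift off slowly, then clear.

```bash
python3 -m creep '[[-2,0,0,0,0,0,0],[-4,0,0,0,0,0,0],[-10,0,0,0,0,0,0],[-20,0,0,0,0,0,0],[-30,0,0,0,0,0,0]]'
python3 -m creep '[[-30,0,0,0,0,0,0],[0,0,0,0,0,0,0],[0,0,0,0,0,0,0]]'
python3 - <<'E'
from h import *
w=get_image("wrist");cv2.imwrite("pics/c5.png",w["img"][100:400,:,::-1])
to((.590,.239,.190))
E
```

```text
time: 7.6
position: [0.5935, -0.2505, 0.3381]
tool_rot: [1.25, 1.187, -1.253]
ft_force: [0.7, -0.3, -0.3]
grip_width: 0.006
time: 7.9
position: [0.5944, -0.2506, 0.3701]
tool_rot: [1.25, 1.181, -1.25]
ft_force: [0.1, 0.4, -0.7]
grip_width: 0.003
t 7.95 tip [ 0.5939 -0.2506  0.1868] F [-0.5  0.2  0.1] yaw -3.21 g 0.006 R [[-0.001, 0.998, -0.056], [0.0, -0.056, -0.998], [-1.0, -0.001, -0.0]]
need tool mm [  -3.1  -31.3 -488.6]
```

View pics/c5.png

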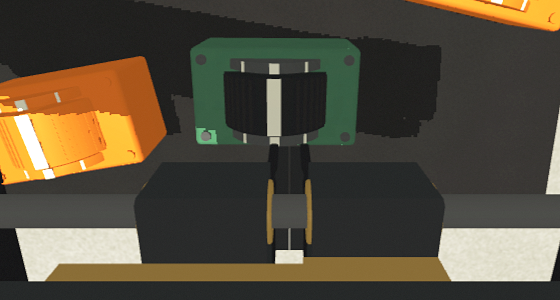

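```bash
python3 -m creep '[[0,-2,-30,0,0,0,0],[0,-2,-30,0,0,0,0],[0,-2,-30,0,0,0,0],[0,-2,-30,0,0,0,0],[0,-2,-30,0,0,0,0]]'
python3 -m creep '[[0,-2,-30,0,0,0,0],[0,-2,-30,0,0,0,0],[0,-2,-30,0,0,0,0],[0,-2,-30,0,0,0,0],[0,-2,-30,0,0,0,0]]'
python3 -m creep '[[0,-2,-30,0,0,0,0],[0,-2,-30,0,0,0,0],[0,-2,-30,0,0,0,0],[0,-2,-30,0,0,0,0],[0,-2,-30,0,0,0,0]]'
python3 -m creep '[[0,-1,-30,0,0,0,0],[0,0,-8,-0.025,0,0,0],[0,0,0,0,0,0,0],[0,0,0,0,0,0,0]]'
python3 - <<'E'
from h import *
to((.590,.2396,.105))
E
```

```text
time: 8.45
position: [0.5921, -0.0992, 0.3676]
tool_rot: [1.249, 1.185, -1.253]
ft_force: [-0.5, 0.0, 0.6]
grip_width: 0.003
time: 8.95
position: [0.5906, 0.051, 0.3676]
tool_rot: [1.249, 1.184, -1.253]
ft_force: [0.7, -0.1, 0.2]
grip_width: 0.002
time: 9.45
position: [0.5891, 0.2011, 0.3675]
tool_rot: [1.248, 1.183, -1.253]
ft_force: [0.1, -0.1, -0.3]
grip_width: 0.002
time: 9.85
position: [0.5911, 0.2369, 0.3682]
tool_rot: [1.231, 1.193, -1.235]
ft_force: [-0.5, 0.5, 0.6]
grip_width: 0.002
t 9.85 tip [0.5908 0.2366 0.1862] F [-0.5  0.5  0.6] yaw -1.86 g 0.002 R [[-0.001, 0.999, -0.032], [-0.002, -0.032, -0.999], [-1.0, -0.001, 0.002]]
need tool mm [81.2 -0.8 -3.2]
```

```bash
python3 -m creep '[[20,0,-3,0,0,0,0],[20,0,0,0,0,0,0],[20,0,0,0,0,0,0],[16,0,0,0,0,0,0],[0,0,0,0,0,0,0]]'
python3 -m creep '[[0,0,0,0,0,0,0],[0,0,0,0,0,0,0],[0,0,0,0,0,0,0]]'
python3 - <<'E'
from h import *
to((.590,.2396,.095))
w=get_image("wrist");cv2.imwrite("pics/d1.png",w["img"][100:400,:,::-1])
E
```

```text
time: 10.35
position: [0.5906, 0.239, 0.2905]
tool_rot: [1.23, 1.194, -1.238]
ft_force: [0.5, -0.5, 0.8]
grip_width: 0.005
time: 10.65
position: [0.5913, 0.2415, 0.2945]
tool_rot: [1.233, 1.193, -1.23]
ft_force: [-0.2, 0.0, -0.1]
grip_width: 0.004
t 10.65 tip [0.5916 0.2416 0.1125] F [-0.2  0.  -0.1] yaw -1.78 g 0.004 R [[0.002, 1.0, -0.031], [0.0, -0.031, -1.0], [-1.0, 0.002, -0.001]]
need tool mm [17.5 -1.6  2.1]
```

View pics/d1.png

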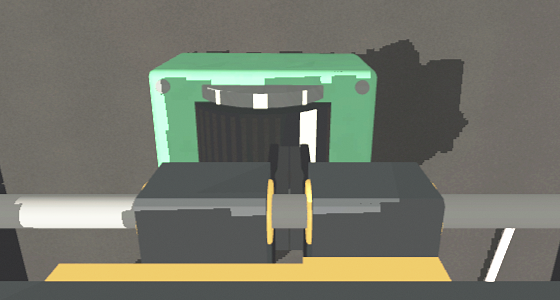

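```bash
python3 -m creep '[[6,-1.5,1.5,0,0,0,0],[6,0,0,0,0,0,0],[2.5,0,0,0,0,0,0],[0,0,0,0,0,0,0],[0,0,0,0,0,0,0]]';python3 -m creep '[[1.5,0,0,0,0,0,0],[0,0,0,0,0,0,0]]';python3 -m creep '[[1,0,0,0,0,0,0],[0,0,0,0,0,0,0]]'
```

```text
time: 11.2
position: [0.5893, 0.24, 0.2786]
tool_rot: [1.232, 1.195, -1.232]
ft_force: [0.3, 0.2, -0.1]
grip_width: 0.005
time: 11.4
position: [0.5894, 0.24, 0.2773]
tool_rot: [1.232, 1.194, -1.232]
ft_force: [-0.1, 0.4, -0.1]
grip_width: 0.004
time: 11.6
position: [0.5896, 0.24, 0.2769]
tool_rot: [1.233, 1.194, -1.231]
ft_force: [1.2, -0.2, 2.8]
grip_width: 0.008
```

```bash
python3 -m creep '[[1,0,0,0,0,0,0],[0,0,0,0,0,0,0]]';python3 -m creep '[[1,0,0,0,0,0,0],[0,0,0,0,0,0,0]]';python3 -m creep '[[0,-2.5,0,0,0,0,0],[0,-2.5,0,0,0,0,0],[0,0,0,0,0,0,0]]'
```

```text
time: 11.8
position: [0.5898, 0.24, 0.2761]
tool_rot: [1.233, 1.193, -1.231]
ft_force: [1.2, -0.2, 4.3]
grip_width: 0.003
time: 12.0
position: [0.5899, 0.24, 0.2754]
tool_rot: [1.234, 1.193, -1.23]
ft_force: [0.9, -0.6, 6.3]
grip_width: 0.008
time: 12.3
position: [0.5853, 0.2401, 0.276]
tool_rot: [1.235, 1.192, -1.229]
ft_force: [2.6, -0.8, 7.5]
grip_width: 0.007
```

```bash
python3 -m creep '[[0,-2.5,0,0,0,0,0],[0,-2.5,0,0,0,0,0],[0,0,0,0,0,0,0]]';python3 -m creep '[[0,-2.5,0,0,0,0,0],[0,-2.5,0,0,0,0,0],[0,0,0,0,0,0,0]]';python3 -m creep '[[0,-2.5,0,0,0,0,0],[0.3,-2.5,0,0,0,0,0],[0,0,0,0,0,0,0]]'
python3 - <<'E'
from h import *
w=get_image("wrist");cv2.imwrite("pics/d2.png",w["img"][130:300,100:480,::-1])
E
```

```text
time: 12.6
position: [0.5805, 0.2403, 0.2761]
tool_rot: [1.235, 1.191, -1.228]
ft_force: [1.5, -1.0, 7.1]
grip_width: 0.006
time: 12.9
position: [0.5747, 0.2406, 0.2758]
tool_rot: [1.233, 1.193, -1.23]
ft_force: [0.1, -1.0, 8.0]
grip_width: 0.008
time: 13.2
position: [0.5688, 0.241, 0.2751]
tool_rot: [1.231, 1.195, -1.232]
ft_force: [-3.2, -0.7, 8.5]
grip_width: 0.003
```

View pics/d2.png

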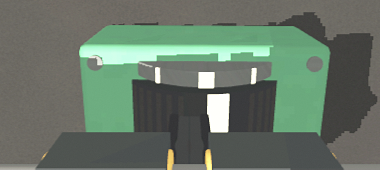

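```bash
python3 -m creep '[[0.2,-2,0,0,0,0,0],[0.2,-2,0,0,0,0,0],[0,0,0,0,0,0,0]]'
python3 - <<'E'
from h import *
w=get_image("wrist");cv2.imwrite("pics/d3.png",w["img"][130:300,100:480,::-1])
E
```

```text
time: 13.55
position: [0.5649, 0.2411, 0.2747]
tool_rot: [1.231, 1.195, -1.232]
ft_force: [-1.9, -1.1, 8.4]
grip_width: 0.008
```

View pics/d3.png

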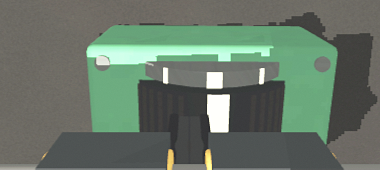

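Bar at column 218 against the mark at 214, within about 0.1 rad and inside the click's pull. Lifting off.

```bash
python3 -m creep '[[-2,0,0,0,0,0,0],[-4,0,0,0,0,0,0],[-10,0,0,0,0,0,0],[-20,0,0,0,0,0,0],[-30,0,0,0,0,0,0]]'
python3 -m creep '[[-30,0,0,0,0,0,0],[-10,0,0,0,0,0,0],[0,0,0,0,0,0,0],[0,0,0,0,0,0,0],[0,0,0,0,0,0,0]]'
python3 - <<'E'
from h import *
w=get_image("wrist");s=get_image("scene");t=get_image("top")
r=lambda a:cv2.resize(a[:,:,::-1],(400,300),interpolation=cv2.INTER_CUBIC)
cv2.imwrite("pics/e1.png",np.vstack([np.hstack([r(w["img"]),r(s["img"])]),np.hstack([r(s["img"][160:235,200:300]),r(t["img"])])]))
E
```

```text
time: 14.1
position: [0.5648, 0.2401, 0.3386]
tool_rot: [1.229, 1.196, -1.236]
ft_force: [-0.0, 0.4, 0.1]
grip_width: 0.003
time: 14.6
position: [0.565, 0.2402, 0.3777]
tool_rot: [1.23, 1.196, -1.235]
ft_force: [-0.2, -0.2, -0.8]
grip_width: 0.003
```

View pics/e1.png

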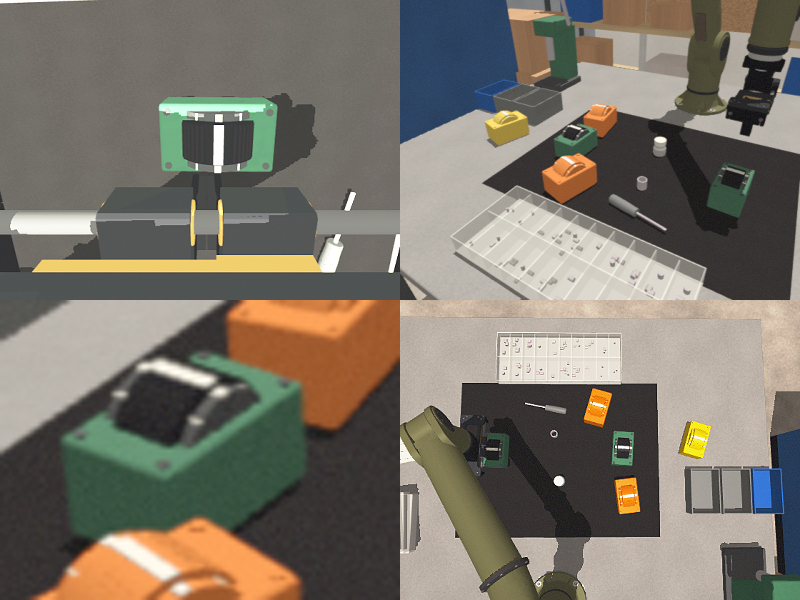

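```bash
python3 - <<'E'
from h import *
w=get_image("wrist");t=get_image("top")
r=lambda a:cv2.resize(a[:,:,::-1],(400,300),interpolation=cv2.INTER_CUBIC)
cv2.imwrite("pics/e2.png",np.hstack([r(w["img"][130:250,210:370]),r(t["img"][178:238,272:352])]))
g=t["img"].min(2)[190:226,303:322];print("bar row",190+(g>140).nonzero()[0].mean(), proj(t,(.584,-.2505,.095)))
E
```

```text
bar row 206.0 [312.82404108 206.15986362]
```

View pics/e2.png

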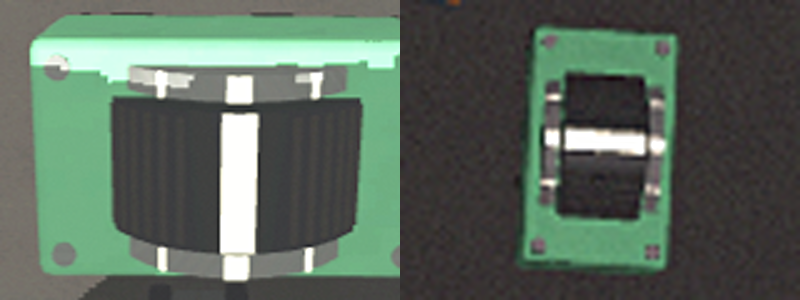

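Both bars line up with the broad marks (left at column 239, right at row 206 against 206.2 expected), and the tool is clear of everything.

```bash
python3 -c "
from bench import ctrl;print(ctrl.close_job())"
```

```text
the job is handed in; nothing more can be done
None
```

Both wheels now sit in their middle click, and I handed the job in at about 15 s of the 45 s allowed. No verdict was reported.

- **Method:** I laid the closed fingertips on each wheel at about 6–8.5 N and rolled it one click. The right wheel's top went away from the robot and the left one's towards it. I then lifted straight off.
- **Wheels:** In the last pictures both white bars line up with the broad marks. The right bar measured row 206.0 against 206.2 expected. I judged the left bar by eye from the wrist picture only, because the arm hid it from the top camera. Before lift-off it was still about 4 pixels from its mark, and it lined up once the finger was off.
- **Forces and clearance:** The highest vertical press reading was 8.5 N, well under the 35 N limit. The tool ended about 100 mm above the left wheel with no contact force.
- **Other objects:** In the final overview pictures the jar, sleeve and screwdriver look to be where they started. I checked this by eye and did not measure it.

No check failed. On some of the fast approach moves the arm was 2–4 mm off sideways; I corrected this before touching either wheel.

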